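# Unlatch the brick tote and hold its gate wide

### The job

A mate is about to lift the bricks out of the blue mesh tote with both hands, so open its gate for them: first squeeze the red safety tab on the latch post fully back towards its black lug, so that it clicks over and stays, then squeeze the two black grips on top of the gate together to draw the bolt, and swing the gate towards you past its half-open detent until it stands wide open, about square to the tote's front. The gate springs back when let go, so finish while still holding it steadily wide open with the fingers, with the safety tab left released and the reel, float and rule on the table undisturbed.

Things in the scene. Friction and masses are not known exactly. Their poses are not given: they have to be found in the camera images.
- tote: blue steel-framed mesh tote, 302 mm deep (its x), 240 mm wide (its y), fixed to the bench, two bricks inside; nothing but the catches on top stands over 170 mm. Origin: centre of its underside; z up. Its -x side faces the robot and is closed by the gate; hinge at the front left corner (+y), latch post at the front right (-y)
- safety_grip (a point): point fixed to the tote over the latch post, 197 mm above the bench: with the tab at rest, midway between the outer gripping faces of the red safety tab (tote's -x side, moves) and the black lug (+x side, fixed). The faces look along the tote's x, 58 mm apart at rest, 44 mm with the tab fully squeezed; 20 mm wide, free to grip from z = 173 to 213 mm
- gate_grip (a point): point on the gate, 197 mm above the bench, 105 mm from the hinge axis: with the bolt at rest, midway between the outer faces of the two black upright grips. Hinge-side grip fixed (face 76 mm from the hinge axis); the other carries the bolt and moves to the hinge (face at 134 mm, fully squeezed 120 mm). Faces look along the gate, 22 mm wide, free from z = 170 to 212 mm
- gate_hinge (a point): point on the gate's vertical hinge axis, 197 mm above the bench; turns with the gate, its y axis points along the gate from latch to hinge, z up. The gate is 190 mm long from this axis, 16 mm thick, 34 to 150 mm high; shut, it runs from here along the tote's -y
- safety (a joint): travel of the red safety tab along the tote's +x, m: 0 locked, 0.014 fully squeezed; clicks over a sprung ball half way (about 12 N), then stays. While locked its tooth blocks the bolt, which then yields only 1.5 to 3 mm
- bolt (a joint): travel of the bolt and its moving grip, m: 0 shot, 0.014 fully squeezed; springs back (6 N at the start, 12 N when fully squeezed). The gate is free from 0.011 on
- gate (a joint): swing of the gate, rad: 0 shut, grows as its free end comes towards the robot (clockwise from above), stop at 1.5. A spring pulls it shut (0.12 N m shut, 0.3 N m wide open); a sprung roller detent resists from 0.25 to 0.6 (up to 1.2 N m, some 11 N at the grips); let go beyond it, the gate falls back to rest at about 0.95
- line_reel: orange reel of line, 66 mm across, 60 mm high, standing on the bench to the right; leave alone. Origin: centre of its underside
- wooden_float: wooden plasterer's float, 85 x 180 x 70 mm, on the bench to the right; leave alone. Origin: centre of its underside
- folding_rule: folded pale yellow rule, 17 x 239 x 18 mm, on the bench to the left; leave alone. Origin: centre of its underside

How it is judged:
By the outcome, as a careful person would: the job done as asked, in the order asked, and still so for the second after the job is handed in, while the arm keeps its last pose, push and grip.
It also fails if it takes over 42 s, if anything falls off the work surface, if the arm or the gripper's body presses on something with over 40 N, if the wrist force passes 120 N, or if a joint passes its speed limit or range.

### The arm

A 7-joint arm with a two-finger parallel gripper is mounted at the origin on the work surface; the furniture and walls round the work are solid. World frame = base frame: x ahead of the robot, y to its left, z up, the work surface at z = 0. Lengths are in m, angles in rad, forces in N, time in s.
With the tool pointing down it reaches from about 0.4 to 0.85 m from the base axis. Payload 10.4 kg.
Tool frame: the origin (TCP) lies on the centre line of the jaws, within the pads' length; the fingertips stand 11 mm ahead of it and the grasp point (between the pads) lies 8 mm behind it (tip_reach is the distance from the TCP to the fingertips, in m); z points along the fingers, y is the line along which they close (so a half turn about z gives the same grasp; the last joint's range is limited). The gripper opens to 85 mm and grips with 20 to 120 N. Pads are 22 mm wide; open, the fingers measure 114 mm over their backs; the gripper's body (76 mm by 85 mm) begins 54 mm behind the grasp point. The pads swing forward as they close: fully open they stand 13 mm farther back than shut.
Start: joints at [-1.147, 0.332, -0.065, 1.46, 0.022, 1.35, -0.088], TCP at [0.27, 0.564, 0.242] pointing down, gripper open.
Joint ranges: [-2.6, 2.6], [-0.5, 2.12], [-1.47, 1.34], [0.16, 2.42], [-1.27, 4.41], [0.06, 2.06], [-2.6, 2.6]. Speed limits (rad/s): [2.22, 2.22, 2.79, 2.79, 3.14, 3.14, 3.14].

### API

Orientations are given as a unit quaternion [x, y, z, w].
In Python, from workcell import get_obs, camera, hand_in, tip_reach gives the robot as it stands. The module is installed in compiled form; this text tells all that it offers.
- The arm moves only by the tool move_arm, never from a script. Its argument "plan" is a list of rows, each an object with "delta_pos": the shift along the tool's x, y, z in fractions of the full range, 1 being 0.75 m, a list of three; "turn": the turn, a rotation vector about the tool's x, y, z in shares of 4 rad (1.0 is 4 rad), a list of three; "fingers": the closure, from 0 (fully open) to 1 (shut). A call has 1 to 12 rows; each row is the pose to reach, as a shift and turn from the pose commanded when the call began, along the tool's axes at that moment; what a row does not reach only later rows make up. A row lasts 1/8 s, in which the tool goes at most 62.5 mm and 10.7 degrees, less where a joint would pass 70% of its speed; a pose out of reach is approached as far as the arm can. Shift and turn numbers lie between -1 and 1, and a call with a number outside is refused. A call with a gripper value outside its range is refused whole. The fingers move at their own pace and stop on an object; "force" is the grip in N (left out, the last holds). Time passes only in rows, so rows that repeat a pose let the fingers close. It gives the time, the measured TCP pose, the force, the opening and the grip force at its end, in the units of the state.
- get_obs(): the state, without advancing time (a new reading comes with each control period).
- camera(name): name is "scene" or "top"; returns a dict with "color" (384x512x3 uint8, red, green, blue), "range_z" (384x512 float32, m along the optical axis (not along the pixel's ray), 0 where there is no reading), "fx", "fy", "cx", "cy" (pixels), "R" (3x3) and "t" (3): a world point X has camera coordinates R X + t. Camera axes: x right, y down, z forward; pixel columns grow to the right and rows downward; lengths in m; the calibration is good to about 2 mm. A picture is of the moment at which its call begins.
- hand_in(): hands the job in; it is judged then, once.
The state is a dict: "clock": time; "joint_pos": joint angles; "joint_velocities": joint speeds; "tau": joint torques, N m; "position": TCP position; "ee_rot": TCP orientation; "ft_force": force on the tool from outside, world axes, zero at the start; "torque": the same for the moment, N m; "grip_width": opening from 0.0 (shut) to 1.0 (fully open); "grasp_force": force on a finger pad.
Only numpy, scipy, OpenCV 4.12 (cv2) and the standard library are available. Lean on these libraries where they do the work, as an engineer would, in place of code of your own. Each camera call takes 0.05 s, during which the arm holds its last target. There are 200 camera calls.

## Working session

There is one attempt and no reset: what is moved stays moved. The work goes in short steps, Python scripts to look and compute and a tool call to move; the robot and the scene stay as the last step left them, time stands still between calls to the robot, and variables do not carry over. Pictures are saved under pics/ and viewed, at most 10 in all, crops included, and the job is handed in when it is done.

Besides the shell and the picture viewer there is one more tool, called after "Emit:" as name(argument=value, ...) on one line, values as JSON. move_arm: Moves the arm, as the interface text tells. Its arguments: {"type":"object","properties":{"plan":{"type":"array","items":{"type":"object","properties":{"delta_pos":{"type":"array","items":{"type":"number"}},"turn":{"type":"array","items":{"type":"number"}},"fingers":{"type":"number"}}}},"force":{"type":"number"}},"required":["plan"]}

```bash
mkdir -p pics; python3 - <<'E'
from workcell import get_obs,camera,tip_reach
import cv2,numpy as np
o=get_obs()
for k,v in o.items(): print(k,np.round(v,4))
print(tip_reach)
for n in("scene","top"):
    c=camera(n); cv2.imwrite(f"pics/{n}0.png",c["color"][:,:,::-1]); np.savez(f"{n}0.npz",**c)
    print(n,c["fx"],c["cx"],c["cy"],(-c["R"].T@c["t"]).round(3),c["R"].round(3).tolist())
E
```

```text
clock 0.0
joint_pos [-1.1466  0.3329 -0.0647  1.4609  0.0216  1.3499 -0.0885]
joint_velocities [ 0.0001  0.0002  0.0005 -0.0021  0.0003  0.0003  0.0004]
tau [-4.0000e-04 -6.2546e+01  4.8800e-02 -3.9158e+01  1.6200e-02  1.0300e-02
 -0.0000e+00]
position [0.2699 0.5633 0.2415]
ee_rot [ 2.215e-01  9.752e-01 -7.000e-04 -1.000e-04]
ft_force [ 0.5331 -0.6512 -0.1076]
torque [ 0.0207  0.0398 -0.0037]
grasp_force 0.0
grip_width 0.9997
0.011
scene 364.9236210610664 249.9299166436034 186.9646971371205 [-0.266 -0.841  0.67 ] [[0.677, -0.736, -0.003], [-0.3, -0.273, -0.914], [0.672, 0.62, -0.405]]
top 421.7584296305832 261.8252225108639 191.36166626551355 [ 0.275 -0.062  1.595] [[0.024, -1.0, 0.0], [-0.978, -0.024, -0.208], [0.208, 0.005, -0.978]]
```

View pics/scene0.png

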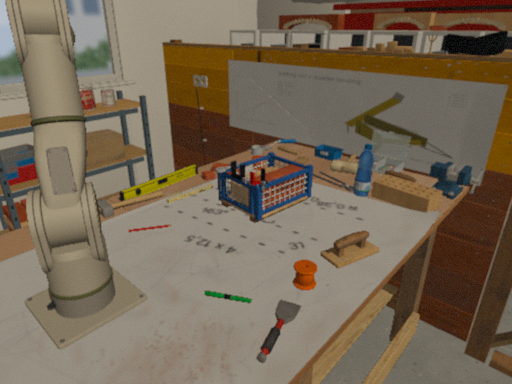

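View pics/top0.png

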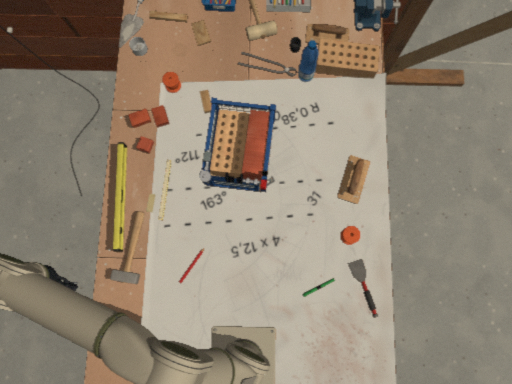

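The scene view shows the blue tote at about (265,185). In the top view it is at (240,145), with the red tab near (264,183) and the hinge corner near (206,178). I'll zoom in on it.

```bash
python3 - <<'E'
import cv2
a=cv2.imread("pics/top0.png")[90:200,190:290]; b=cv2.imread("pics/scene0.png")[140:225,205:325]
cv2.imwrite("pics/z.png",cv2.hconcat([cv2.resize(a,(400,440),interpolation=cv2.INTER_CUBIC)]))
b=cv2.resize(b,None,fx=6,fy=6,interpolation=cv2.INTER_CUBIC);cv2.imwrite("pics/zb.png",b)
a=cv2.resize(cv2.imread("pics/top0.png")[90:200,190:290],None,fx=5,fy=5,interpolation=cv2.INTER_CUBIC);cv2.imwrite("pics/za.png",a)
E
```

```text
(no output)
```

View pics/za.png

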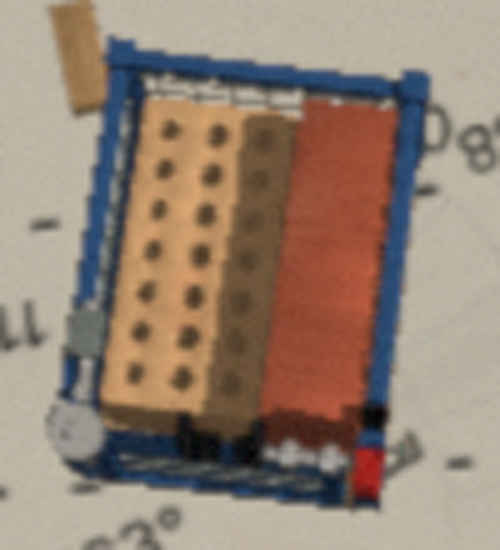

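View pics/zb.png

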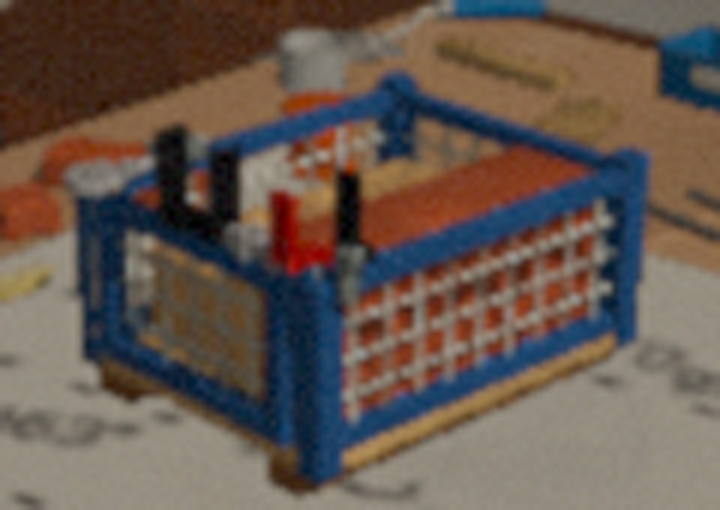

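The top crop shows the grips at about (195,435) and (248,440), the red tab at (368,472) and the lug at (375,415). The tote is yawed a few degrees. The scene crop shows the grips as uprights at (172,175) and (225,190), the tab at (287,230) and the lug at (348,210).

```bash
cat > h.py <<'E'
import numpy as np,cv2
def cloud(c):
    v,u=np.mgrid[:384,:512]; z=c["range_z"]
    P=np.stack([(u-c["cx"])*z/c["fx"],(v-c["cy"])*z/c["fy"],z],-1)-c["t"]
    return P@c["R"]
def ray(c,u,v,h):
    o=-c["R"].T@c["t"]; d=c["R"].T@np.array([(u-c["cx"])/c["fx"],(v-c["cy"])/c["fy"],1])
    return o+d*(h-o[2])/d[2]
E
python3 - <<'E'
from h import *
C={n:dict(np.load(n+"0.npz")) for n in("top","scene")}
for n,c in C.items():
    P=cloud(c); hsv=cv2.cvtColor(c["color"],cv2.COLOR_RGB2HSV)
    near=(c["range_z"]>0)&(P[...,0]>.4)&(P[...,0]<1.1)&(abs(P[...,1])<.3)
    blue=(hsv[...,0]>100)&(hsv[...,0]<125)&(hsv[...,1]>130)
    rim=near&blue&(P[...,2]>.13)&(P[...,2]<.19)
    pts=P[rim]; print(n,"rim",len(pts),np.percentile(pts[:,2],[5,50,95]).round(3))
    r=cv2.minAreaRect(pts[:,:2].astype(np.float32)*1000); print(r)
    hi=near&(P[...,2]>.178)&(P[...,2]<.23)
    k,lab=cv2.connectedComponents(hi.astype(np.uint8),connectivity=4)
    for i in range(1,k):
        m=lab==i
        if m.sum()>3:
            v,u=np.nonzero(m); print(m.sum(),u.min(),u.max(),v.min(),v.max(),"mean",P[m].mean(0).round(4),"min",P[m].min(0).round(4),"max",P[m].max(0).round(4),c["color"][m].mean(0).round())
# ray-based rim corners in top image (crop px/5 + offset)
c=C["top"]
for nm,(u,v) in dict(BL=(120,42),BR=(416,73),FR=(368,502)).items(): print(nm,ray(c,190+(u+.5)/5-.5,90+(v+.5)/5-.5,.17).round(4))
for nm,(u,v) in dict(g1=(195,435),g2=(248,440),lug=(375,413),red=(369,465)).items(): print(nm,ray(c,190+(u+.5)/5-.5,90+(v+.5)/5-.5,.2).round(4))
E
```

```text
top rim 644 [0.142 0.15  0.176]
((880.674560546875, -6.1082916259765625), (289.5639953613281, 576.7359619140625), 68.95560455322266)
4 312 314 50 51 mean [ 1.0983 -0.2281  0.2049] min [ 1.0965 -0.2317  0.1994] max [ 1.0991 -0.2244  0.2096] [ 45.  76. 107.]
31 306 314 52 56 mean [ 1.0941 -0.2201  0.185 ] min [ 1.0874 -0.2346  0.1782] max [ 1.0998 -0.2049  0.1942] [40. 66. 93.]
23 262 267 170 174 mean [ 0.6391 -0.0622  0.2002] min [ 0.6363 -0.0713  0.1813] max [ 0.6445 -0.0539  0.2134] [37. 30. 28.]
26 224 227 172 180 mean [0.6219 0.068  0.2043] min [0.612  0.0642 0.1819] max [0.634  0.0751 0.2137] [35. 32. 29.]
24 239 242 174 181 mean [0.6171 0.0181 0.2031] min [0.6074 0.0135 0.1823] max [0.6285 0.0243 0.2196] [28. 25. 25.]
24 260 265 185 188 mean [ 0.5875 -0.057   0.2044] min [ 0.5845 -0.0656  0.1858] max [ 0.5918 -0.0484  0.217 ] [133.  38.  33.]
scene rim 621 [0.134 0.146 0.173]
((876.4783325195312, -13.077392578125), (294.6415710449219, 584.5032958984375), 69.48155212402344)
42 360 370 150 157 mean [ 1.0945 -0.2252  0.1872] min [ 1.0873 -0.2465  0.1783] max [ 1.0998 -0.2038  0.2017] [ 47.  75. 100.]
56 230 235 160 170 mean [0.6222 0.0654 0.1981] min [0.6123 0.0598 0.1784] max [0.6365 0.0736 0.2152] [43. 36. 33.]
60 239 244 164 174 mean [0.6178 0.0155 0.1968] min [0.6076 0.0093 0.1782] max [0.6315 0.0228 0.2161] [35. 32. 35.]
50 260 264 167 178 mean [ 0.6389 -0.0642  0.1983] min [ 0.6322 -0.0749  0.1789] max [ 0.6429 -0.0512  0.2164] [53. 35. 24.]
44 249 253 171 182 mean [ 0.5881 -0.06    0.1983] min [ 0.5823 -0.0689  0.1783] max [ 0.591  -0.0464  0.2155] [112.  34.  26.]
BL [0.9197 0.1281 0.17  ]
BR [ 0.9009 -0.0868  0.17  ]
FR [ 0.583  -0.0596  0.17  ]
g1 [0.6203 0.0593 0.2   ]
g2 [0.6177 0.0231 0.2   ]
lug [ 0.6388 -0.0629  0.2   ]
red [ 0.6022 -0.0597  0.2   ]
```

The rows are not in the units I measure in: shifts go in shares of 0.75 m and turns go in shares of 4 rad. I convert before sending: -0.58 m / 0.75 = -0.7733, -0.414 m / 0.75 = -0.552, 1.211 rad / 4 = 0.3028.

Emit:
move_arm(plan=[{"delta_pos":[0,0,-0.08],"turn":[0,0,0],"fingers":0},{"delta_pos":[-0.08,-0.0533,-0.08],"turn":[0,0,0.0375],"fingers":0},{"delta_pos":[-0.7733,-0.552,-0.08],"turn":[0,0,0.3028],"fingers":0},{"delta_pos":[-0.7733,-0.552,-0.08],"turn":[0,0,0.3028],"fingers":0},{"delta_pos":[-0.7733,-0.552,-0.08],"turn":[0,0,0.3028],"fingers":0},{"delta_pos":[-0.7733,-0.552,-0.08],"turn":[0,0,0.3028],"fingers":0},{"delta_pos":[-0.7733,-0.552,-0.08],"turn":[0,0,0.3028],"fingers":0},{"delta_pos":[-0.7733,-0.552,-0.08],"turn":[0,0,0.3028],"fingers":0},{"delta_pos":[-0.7733,-0.552,-0.08],"turn":[0,0,0.3028],"fingers":0},{"delta_pos":[-0.7733,-0.552,-0.08],"turn":[0,0,0.3028],"fingers":0},{"delta_pos":[-0.7733,-0.552,-0.08],"turn":[0,0,0.3028],"fingers":0},{"delta_pos":[-0.7733,-0.552,-0.08],"turn":[0,0,0.3028],"fingers":0}], force=40)

```text
clock: 1.6
position: [0.6028, -0.0399, 0.3022]
ee_rot: [0.737, 0.676, 0.0, -0.0]
ft_force: [0.6, 0.6, -0.1]
grip_width: 1.0
grasp_force: 0.0
```

Emit:
move_arm(plan=[{"delta_pos":[0,0,0],"turn":[0,0,0],"fingers":0},{"delta_pos":[0,0,0],"turn":[0,0,0],"fingers":0}])

```text
clock: 1.85
position: [0.602, -0.0378, 0.3017]
ee_rot: [0.737, 0.676, -0.0, -0.0]
ft_force: [-0.1, -0.0, 0.1]
grip_width: 0.996
grasp_force: 0.0
```

```bash
cat >> h.py <<'E'
from scipy.spatial.transform import Rotation as Ro
def to(x,y,z,ang):
    "tool-frame shift/turn to TCP xyz with tool y at world angle ang deg, pointing down"
    from workcell import get_obs
    o=get_obs(); R=Ro.from_quat(o["ee_rot"]); a=np.radians(ang)
    Y=np.array([np.cos(a),np.sin(a),0]); Z=np.array([0,0,-1.]); T=Ro.from_matrix(np.c_[np.cross(Y,Z),Y,Z])
    print("at",o["position"].round(4),"yang",np.degrees(np.arctan2(*R.as_matrix()[1::-1,1])).round(2),"d",R.inv().apply(np.array([x,y,z])-o["position"]).round(4),"turn",(R.inv()*T).as_rotvec().round(4))
E
python3 - <<'E'
from h import *
from workcell import camera
to(.614,-.0605,.190,-5.1)
for n in("scene","top"):
    c=camera(n); np.savez(n+"1.npz",**c); P=cloud(c); near=(c["range_z"]>0)&(P[...,0]>.55)&(P[...,0]<.7)&(abs(P[...,1])<.2)
    hi=near&(P[...,2]>.178)&(P[...,2]<.216)
    k,lab=cv2.connectedComponents(hi.astype(np.uint8),connectivity=4)
    for i in range(1,k):
        m=lab==i
        if m.sum()>8: print(n,m.sum(),"mean",P[m].mean(0).round(4),"min",P[m].min(0).round(4),"max",P[m].max(0).round(4))
E
```

```text
at [ 0.602  -0.0378  0.3017] yang -4.98 d [-0.0216  0.0141  0.1117] turn [-0.0011 -0.0002  0.002 ]
scene 57 mean [0.6225 0.0655 0.1973] min [0.6129 0.0592 0.1784] max [0.6345 0.0736 0.2145]
scene 59 mean [0.6172 0.0152 0.1967] min [0.6063 0.0104 0.1784] max [0.6313 0.0221 0.2147]
scene 52 mean [ 0.6394 -0.0639  0.1967] min [ 0.634  -0.0754  0.1781] max [ 0.6441 -0.0514  0.2154]
scene 45 mean [ 0.5874 -0.0602  0.1988] min [ 0.5829 -0.0685  0.178 ] max [ 0.5913 -0.0483  0.2159]
top 26 mean [0.6216 0.068  0.2056] min [0.6121 0.0643 0.1805] max [0.6344 0.0743 0.216 ]
```

Scaled: 0.112 m / 0.75 = 0.1493, 0.09 m / 0.75 = 0.12.

Emit:
move_arm(plan=[{"delta_pos":[-0.0287,0.018,0.04],"turn":[0,0,0],"fingers":0},{"delta_pos":[-0.0287,0.018,0.08],"turn":[0,0,0],"fingers":0},{"delta_pos":[-0.0287,0.018,0.12],"turn":[0,0,0],"fingers":0},{"delta_pos":[-0.0287,0.018,0.1493],"turn":[0,0,0],"fingers":0},{"delta_pos":[-0.0287,0.018,0.1493],"turn":[0,0,0],"fingers":0},{"delta_pos":[-0.0287,0.018,0.1493],"turn":[0,0,0],"fingers":0}])

```text
clock: 2.7
position: [0.6142, -0.0601, 0.1915]
ee_rot: [0.737, 0.676, 0.001, 0.0]
ft_force: [-0.4, -0.6, 0.6]
grip_width: 1.001
grasp_force: 0.0
```

Scaled: 0.007 m / 0.75 = 0.0093, 0.006 m / 0.75 = 0.008.

Emit:
move_arm(plan=[{"delta_pos":[0,0,0],"turn":[0,0,0],"fingers":0.15},{"delta_pos":[0,0.0027,0],"turn":[0,0,0],"fingers":0.3},{"delta_pos":[0,0.0053,0],"turn":[0,0,0],"fingers":0.4},{"delta_pos":[0,0.008,0],"turn":[0,0,0],"fingers":0.5},{"delta_pos":[0,0.0093,0],"turn":[0,0,0],"fingers":0.6},{"delta_pos":[0,0.0093,0],"turn":[0,0,0],"fingers":0.6},{"delta_pos":[0,0.0093,0],"turn":[0,0,0],"fingers":0.6},{"delta_pos":[0,0.0093,0],"turn":[0,0,0],"fingers":0.6}], force=40)

```text
clock: 3.7
position: [0.6233, -0.0617, 0.1929]
ee_rot: [0.737, 0.676, 0.002, 0.002]
ft_force: [7.6, -1.0, 10.3]
grip_width: 0.503
grasp_force: 39.8
```

Scaled: -0.11 m / 0.75 = -0.1467, 0.002 m / 0.75 = 0.0027.

Emit:
move_arm(plan=[{"delta_pos":[0,0.0027,0],"turn":[0,0,0],"fingers":0.3},{"delta_pos":[0,0,0],"turn":[0,0,0],"fingers":0},{"delta_pos":[0,0,0],"turn":[0,0,0],"fingers":0},{"delta_pos":[0,0,0],"turn":[0,0,0],"fingers":0},{"delta_pos":[0,0,-0.08],"turn":[0,0,0],"fingers":0},{"delta_pos":[0,0,-0.1467],"turn":[0,0,0],"fingers":0},{"delta_pos":[0,0,-0.1467],"turn":[0,0,0],"fingers":0}])

```text
clock: 4.58
position: [0.6222, -0.062, 0.3046]
ee_rot: [0.737, 0.676, 0.003, 0.002]
ft_force: [-0.3, -0.1, -0.1]
grip_width: 0.999
grasp_force: 0.0
```

```bash
python3 - <<'E'
from h import *
from workcell import camera
to(.620,.0418,.190,84.9)
to(.620,.0418,.300,84.9)
for n in("scene","top"):
    c=camera(n); P=cloud(c); near=(c["range_z"]>0)&(P[...,0]>.55)&(P[...,0]<.7)&(abs(P[...,1])<.2)
    hi=near&(P[...,2]>.178)&(P[...,2]<.216)
    k,lab=cv2.connectedComponents(hi.astype(np.uint8),connectivity=4)
    for i in range(1,k):
        m=lab==i
        if m.sum()>8: print(n,m.sum(),"mean",P[m].mean(0).round(4),"min",P[m].min(0).round(4),"max",P[m].max(0).round(4))
E
```

```text
at [ 0.6222 -0.062   0.3046] yang -5.0 d [ 0.1031 -0.012   0.1147] turn [ 0.0061  0.0048 -1.5691]
at [ 0.6222 -0.062   0.3046] yang -5.0 d [ 0.1032 -0.0113  0.0047] turn [ 0.0061  0.0048 -1.5691]
scene 56 mean [0.6229 0.0659 0.198 ] min [0.6124 0.0596 0.1786] max [0.6363 0.0764 0.2146]
scene 59 mean [0.6175 0.0154 0.1972] min [0.6067 0.0092 0.1784] max [0.6305 0.0236 0.2155]
scene 51 mean [ 0.6393 -0.0635  0.1978] min [ 0.6349 -0.0732  0.1787] max [ 0.6438 -0.0512  0.2157]
scene 51 mean [ 0.6014 -0.0602  0.197 ] min [ 0.5971 -0.0702  0.1784] max [ 0.6052 -0.0482  0.2156]
top 25 mean [0.6224 0.0682 0.2048] min [0.6133 0.0642 0.188 ] max [0.6339 0.0751 0.2139]
```

The tab has moved 14 mm (x from 0.587 to 0.601) and it stays there. Next is the gate grip.

Scaled: 0.103 m / 0.75 = 0.1373, 0.05 m / 0.75 = 0.0667, -1.569 rad / 4 = -0.3923.

Emit:
move_arm(plan=[{"delta_pos":[0.0667,-0.008,0],"turn":[0,0,-0.2],"fingers":0},{"delta_pos":[0.1373,-0.0153,0],"turn":[0.0015,0.0013,-0.3923],"fingers":0},{"delta_pos":[0.1373,-0.0153,0],"turn":[0.0015,0.0013,-0.3923],"fingers":0},{"delta_pos":[0.1373,-0.0153,0],"turn":[0.0015,0.0013,-0.3923],"fingers":0},{"delta_pos":[0.1373,-0.0153,0],"turn":[0.0015,0.0013,-0.3923],"fingers":0},{"delta_pos":[0.1373,-0.0153,0],"turn":[0.0015,0.0013,-0.3923],"fingers":0},{"delta_pos":[0.1373,-0.0153,0],"turn":[0.0015,0.0013,-0.3923],"fingers":0},{"delta_pos":[0.1373,-0.0153,0],"turn":[0.0015,0.0013,-0.3923],"fingers":0},{"delta_pos":[0.1373,-0.0153,0],"turn":[0.0015,0.0013,-0.3923],"fingers":0},{"delta_pos":[0.1373,-0.0153,0],"turn":[0.0015,0.0013,-0.3923],"fingers":0},{"delta_pos":[0.1373,-0.0153,0],"turn":[0.0015,0.0013,-0.3923],"fingers":0}])

```text
clock: 6.05
position: [0.6179, 0.0422, 0.2994]
ee_rot: [0.045, 0.999, -0.0, -0.004]
ft_force: [-0.0, -0.1, 0.7]
grip_width: 1.0
grasp_force: 0.0
```

```bash
python3 - <<'E'
from h import *
from workcell import get_obs
to(.620,.0418,.190,84.9)
print(get_obs()["joint_pos"].round(3) if hasattr(get_obs()["joint_pos"],"round") else get_obs()["joint_pos"])
E
```

```text
at [0.6179 0.0422 0.2994] yang 84.82 d [-3.000e-03 -1.000e-04  1.094e-01] turn [-0.0009 -0.0083 -0.0013]
[-0.361  0.304  0.284  1.394 -0.085  1.463  1.401]
```

Scaled: 0.109 m / 0.75 = 0.1453, 0.09 m / 0.75 = 0.12, -0.008 rad / 4 = -0.002.

Emit:
move_arm(plan=[{"delta_pos":[-0.0033,0,0.04],"turn":[0,-0.002,0],"fingers":0},{"delta_pos":[-0.0033,0,0.08],"turn":[0,-0.002,0],"fingers":0},{"delta_pos":[-0.0033,0,0.12],"turn":[0,-0.002,0],"fingers":0},{"delta_pos":[-0.0033,0,0.1453],"turn":[0,-0.002,0],"fingers":0},{"delta_pos":[-0.0033,0,0.1453],"turn":[0,-0.002,0],"fingers":0},{"delta_pos":[-0.0033,0,0.1453],"turn":[0,-0.002,0],"fingers":0}])

```text
clock: 6.8
position: [0.6206, 0.0419, 0.1925]
ee_rot: [0.045, 0.999, -0.0, 0.001]
ft_force: [0.1, 0.2, 1.3]
grip_width: 1.001
grasp_force: 0.0
```

Scaled: 0.007 m / 0.75 = 0.0093, 0.006 m / 0.75 = 0.008.

Emit:
move_arm(plan=[{"delta_pos":[0,0,0],"turn":[0,0,0],"fingers":0.15},{"delta_pos":[0,0.0027,0],"turn":[0,0,0],"fingers":0.3},{"delta_pos":[0,0.0053,0],"turn":[0,0,0],"fingers":0.4},{"delta_pos":[0,0.008,0],"turn":[0,0,0],"fingers":0.5},{"delta_pos":[0,0.0093,0],"turn":[0,0,0],"fingers":0.6},{"delta_pos":[0,0.0093,0],"turn":[0,0,0],"fingers":0.6},{"delta_pos":[0,0.0093,0],"turn":[0,0,0],"fingers":0.6},{"delta_pos":[0,0.0093,0],"turn":[0,0,0],"fingers":0.6}], force=50)

```text
clock: 7.8
position: [0.6215, 0.0504, 0.1943]
ee_rot: [0.044, 0.999, 0.001, 0.002]
ft_force: [-5.0, 3.6, 15.8]
grip_width: 0.505
grasp_force: 49.0
```

```bash
python3 - <<'E'
from h import *
from workcell import get_obs
h=np.array([.620,.0418])+.105*np.array([np.cos(np.radians(84.9)),np.sin(np.radians(84.9))]); print(h)
print(get_obs()["joint_pos"], get_obs()["torque"])
to(*(h-.098*np.array([.0889,.996])),.190,84.9)
# arc: shifts in present tool frame for gate angle th, about the hinge 0.098 m along +y
for th in np.arange(.1,1.51,.1): print(th.round(2),(.098*np.array([np.sin(th),1-np.cos(th)])).round(4))
E
```

```text
[0.6293339  0.14638431]
[-0.36387378  0.3560032   0.2669052   1.54849491 -0.09816234  1.24540498
  1.40140558] [ 0.239925    1.05589117 -0.03023054]
at [0.6215 0.0504 0.1943] yang 84.99 d [ 0.0008 -0.0017  0.0043] turn [0.0019 0.0045 0.0016]
0.1 [0.0098 0.0005]
0.2 [0.0195 0.002 ]
0.3 [0.029  0.0044]
0.4 [0.0382 0.0077]
0.5 [0.047 0.012]
0.6 [0.0553 0.0171]
0.7 [0.0631 0.023 ]
0.8 [0.0703 0.0297]
0.9 [0.0768 0.0371]
1.0 [0.0825 0.0451]
1.1 [0.0873 0.0535]
1.2 [0.0913 0.0625]
1.3 [0.0944 0.0718]
1.4 [0.0966 0.0813]
1.5 [0.0978 0.0911]
```

Scaled: 0.0703 m / 0.75 = 0.0937, -0.002 m / 0.75 = -0.0027, 0.8 rad / 4 = 0.2.

Emit:
move_arm(plan=[{"delta_pos":[0.0065,0.0001,-0.0013],"turn":[0,0,0.0125],"fingers":0.6},{"delta_pos":[0.0131,0.0007,-0.0027],"turn":[0,0,0.025],"fingers":0.6},{"delta_pos":[0.026,0.0027,-0.0027],"turn":[0,0,0.05],"fingers":0.6},{"delta_pos":[0.0387,0.0059,-0.0027],"turn":[0,0,0.075],"fingers":0.6},{"delta_pos":[0.0509,0.0103,-0.0027],"turn":[0,0,0.1],"fingers":0.6},{"delta_pos":[0.0627,0.016,-0.0027],"turn":[0,0,0.125],"fingers":0.6},{"delta_pos":[0.0737,0.0228,-0.0027],"turn":[0,0,0.15],"fingers":0.6},{"delta_pos":[0.0841,0.0307,-0.0027],"turn":[0,0,0.175],"fingers":0.6},{"delta_pos":[0.0937,0.0396,-0.0027],"turn":[0,0,0.2],"fingers":0.6},{"delta_pos":[0.0937,0.0396,-0.0027],"turn":[0,0,0.2],"fingers":0.6},{"delta_pos":[0.0937,0.0396,-0.0027],"turn":[0,0,0.2],"fingers":0.6}], force=60)

```text
clock: 9.18
position: [0.5552, 0.0881, 0.1944]
ee_rot: [0.429, 0.904, 0.003, 0.002]
ft_force: [12.4, 10.9, -2.5]
grip_width: 0.5
grasp_force: 64.6
```

```bash
python3 - <<'E'
from h import *
from workcell import camera
to(.6,.1,.19,84.9)
a,b=camera("scene")["color"],camera("top")["color"]
cv2.imwrite("pics/m.png",cv2.hconcat([cv2.resize(i,(400,400),interpolation=cv2.INTER_CUBIC) for i in (a[120:240,190:310],b[110:210,180:280])])[:,:,::-1])
E
```

```text
at [0.5552 0.0881 0.1944] yang 39.25 d [-0.0191  0.0422  0.0047] turn [ 0.0058  0.0047 -0.7967]
```

View pics/m.png

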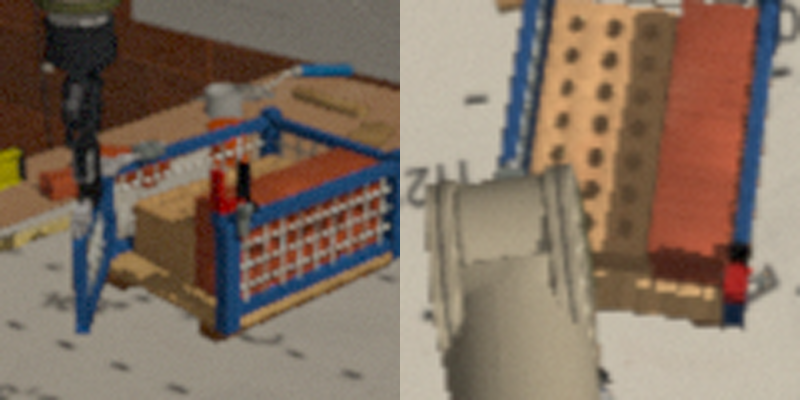

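The picture shows the gate about half open and held by the gripper at (90,180), with the red tab still against its lug. The arm is being pulled about 4 mm towards the hinge, so I'll correct the hinge estimate for the remaining arc.

```bash
python3 - <<'E'
import numpy as np
c=np.array([.5526,.0848]);H=np.array([.631,.1495]);a=np.radians(39.2)
Y=np.array([np.cos(a),np.sin(a)]);X=np.array([-Y[1]*-1*-1,Y[0]])  # x=y cross z(down)=(-sin,cos)
X=np.array([-np.sin(a),np.cos(a)])
for th in np.arange(.8,1.55,.1):
    b=np.radians(85)-th; d=H-.098*np.array([np.cos(b),np.sin(b)])-c
    print(th.round(2),(d@X).round(4),(d@Y).round(4),"turn",round(th-.8,2))
E
```

```text
0.8 0.0007 0.0036 turn 0.0
0.9 0.0104 0.0041 turn 0.1
1.0 0.0201 0.0056 turn 0.2
1.1 0.0296 0.008 turn 0.3
1.2 0.0388 0.0114 turn 0.4
1.3 0.0476 0.0157 turn 0.5
1.4 0.056 0.0208 turn 0.6
1.5 0.0638 0.0267 turn 0.7
```

Scaled: 0.0622 m / 0.75 = 0.0829, 0.056 m / 0.75 = 0.0747, 0.68 rad / 4 = 0.17.

Emit:
move_arm(plan=[{"delta_pos":[0.0009,0.0048,0],"turn":[0,0,0],"fingers":0.6},{"delta_pos":[0.0139,0.0055,0],"turn":[0,0,0.025],"fingers":0.6},{"delta_pos":[0.0268,0.0075,0],"turn":[0,0,0.05],"fingers":0.6},{"delta_pos":[0.0395,0.0107,0],"turn":[0,0,0.075],"fingers":0.6},{"delta_pos":[0.0517,0.0152,0],"turn":[0,0,0.1],"fingers":0.6},{"delta_pos":[0.0635,0.0209,0],"turn":[0,0,0.125],"fingers":0.6},{"delta_pos":[0.0747,0.0277,0],"turn":[0,0,0.15],"fingers":0.6},{"delta_pos":[0.0829,0.034,0],"turn":[0,0,0.17],"fingers":0.6},{"delta_pos":[0.0829,0.034,0],"turn":[0,0,0.17],"fingers":0.6},{"delta_pos":[0.0829,0.034,0],"turn":[0,0,0.17],"fingers":0.6},{"delta_pos":[0.0829,0.034,0],"turn":[0,0,0.17],"fingers":0.6},{"delta_pos":[0.0829,0.034,0],"turn":[0,0,0.17],"fingers":0.6}])

```text
clock: 10.78
position: [0.5354, 0.15, 0.1944]
ee_rot: [0.706, 0.708, 0.002, 0.002]
ft_force: [8.7, 2.8, 0.5]
grip_width: 0.493
grasp_force: 64.6
```

```bash
python3 - <<'E'
from h import *
from workcell import camera,get_obs
to(.533,.15,.19,.2); o=get_obs(); print(o["ft_force"],o["torque"],o["joint_velocities"])
c=camera("scene");t=camera("top");a,b=c["color"],t["color"]
cv2.imwrite("pics/n.png",cv2.hconcat([cv2.resize(i,(400,400),interpolation=cv2.INTER_CUBIC) for i in (a[120:240,190:310],b[110:210,180:280])])[:,:,::-1])
# gate angle from blue points in front of tote
for n,k in(("scene",c),("top",t)):
    P=cloud(k);hsv=cv2.cvtColor(k["color"],cv2.COLOR_RGB2HSV)
    m=(k["range_z"]>0)&(hsv[...,0]>100)&(hsv[...,0]<125)&(hsv[...,1]>130)&(P[...,0]>.42)&(P[...,0]<.6)&(P[...,1]>.05)&(P[...,1]<.22)&(P[...,2]>.03)&(P[...,2]<.16)
    if m.sum()>5: print(n,m.sum(),P[m].min(0).round(3),P[m].max(0).round(3),cv2.fitLine(P[m][:,:2].astype(np.float32),cv2.DIST_HUBER,0,.01,.01).ravel().round(3))
E
```

```text
at [0.5354 0.15   0.1944] yang 0.18 d [ 0.     -0.0024  0.0044] turn [ 0.0052 -0.0007 -0.0003]
[8.66342573 2.7991059  0.50345524] [ 0.24592207 -0.71531169  0.53052958] [-8.92090892e-04  5.49277984e-04  1.22877200e-04 -5.38141757e-04
  7.35747550e-05 -8.09850992e-04  9.84964987e-04]
scene 288 [0.441 0.134 0.037] [0.599 0.148 0.153] [1.    0.007 0.497 0.139]
top 6 [0.543 0.14  0.045] [0.595 0.144 0.058] [0.999 0.051 0.579 0.142]
```

View pics/n.png

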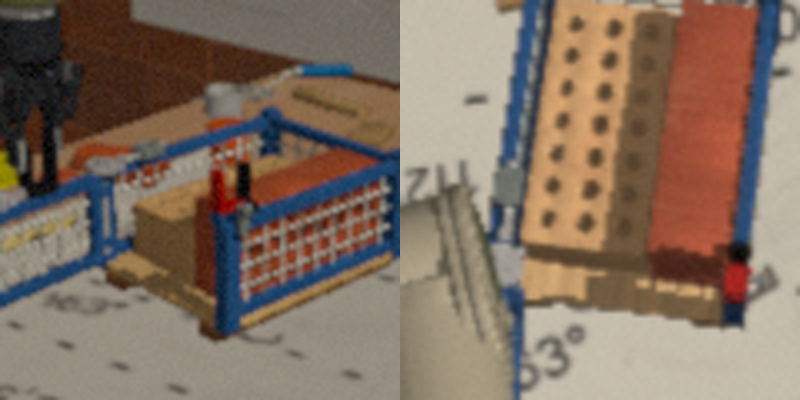

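The gate stands wide open at about 1.48 rad. The gripper at (35,150) is holding it still, and the tab is still released at (222,195). The reel, float and rule were never near the arm's path.

```bash
python3 -c "
from workcell import hand_in;print(hand_in())"
```

```text
the job is handed in; nothing more can be done
None
```

I've handed the job in with the safety tab clicked over and staying released, and the gate held steadily wide open at about 1.48 rad after 11 s; the arm never went near the reel, float or rule.

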